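# Sort the sanding blocks by feel and dock them

## Robot

A 6-joint arm with a two-finger parallel gripper is mounted at the origin on a cart in front of the work surface, level with it; the furniture and walls round the work are solid. World frame = base frame: x ahead of the robot, y to its left, z up, the work surface at z = 0. Lengths are in m, angles in degrees, forces in N, time in s.
With the tool pointing down it reaches from about 0.35 to 0.975 m from the base axis. Payload 4.9 kg.
Tool frame: the origin (TCP) lies at the very end of the fingers, on their centre line; the grasp point (between the pads) lies robot.grip_depth behind it (robot.grip_depth is the distance from the TCP to the grasp point, in m); z points along the fingers, y is the line along which they close (so a half turn about z gives the same grasp; the last joint's range is limited). The gripper opens to 85 mm and grips with 20 to 120 N. Pads are 22 mm wide; open, the fingers measure 114 mm over their backs; the gripper's body (76 mm by 85 mm) begins 54 mm behind the grasp point. The pads swing forward as they close: fully open they stand 13 mm farther back than shut.
Start: joints at [60.275, 3.019, 92.412, -0, 84.569, -6.818], TCP at [0.243, 0.576, 0.231] pointing down, gripper open.
Joint ranges: [-172.51, 172.51], [-57.92, 126.97], [3.15, 148.05], [-58.71, 238.71], [5.1, 150.11], [-179.66, 179.66]. Speed limits (degrees/s): [147.25, 147.25, 180, 180, 180, 180].

## Interface

Orientations are given as [roll, pitch, yaw] about the fixed x, y, z axes, in that order (R = Rz(yaw) Ry(pitch) Rx(roll)).
In Python, from workcell import robot, optics gives the robot as it stands. Calls block until the motion is done:
- robot.move_ptp(position, orientation): joint-space move of the TCP to a pose.
- robot.line_to(position, rot=None, velocity=0.15, guard=None): straight line of the TCP; rot=None keeps the orientation; velocity is the mean speed in m/s. With guard (N) it stops when the force on the tool has changed by that much, and returns True; else False.
- robot.goto_joints(angles): joint-space move.
- robot.set_gripper(opening, grip_force=None): finger opening in m; grip_force is the grip in N (None keeps the last); returns when the fingers have stopped.
- robot.wait(seconds).
- robot.ik(position, orientation): joint angles nearest the present ones, or None.
- optics.camera(name): name is "side" or "top" or "wrist"; returns a dict with "pixels" (384x512x3 uint8, blue, green, red), "K" (3x3 intrinsics, pixels), "origin" and "rotation" of the camera in the world. Camera axes: x right, y up, looking along -z (the intrinsics and any distortion apply to the point x, -y, -z); pixel columns grow to the right and rows downward; lengths in m; the calibration is good to about 2 mm. A picture is of the moment at which its call begins. There is no depth.
A pose or a line that the arm cannot do raises robot.MotionError and nothing moves.
- robot.finish_job(): hands the job in; it is judged then, once.
Readings, each from a call of its own:
- robot.get_t(): time.
- robot.get_joints(): joint angles.
- robot.get_qvel(): joint speeds.
- robot.get_joint_torque(): joint torques, N m.
- robot.get_position(): TCP position.
- robot.get_ee_rot(): TCP orientation.
- robot.get_ft_force(): force on the tool from outside, world axes, zero at the start.
- robot.get_ft_torque(): the same for the moment, N m.
- robot.get_width(): finger opening in m.
- robot.get_grip_force(): force on a finger pad.
Only numpy, scipy, OpenCV 4.12 (cv2) and the standard library are available. Lean on these libraries where they do the work, as an engineer would, in place of code of your own. Each camera call takes 0.05 s, during which the arm holds its last target. There are 200 camera calls.

## Task

The three sanding blocks look alike and only their drag on the bench tells their grit: find out by feel which is the coarsest and which the finest. Slide the coarsest fully home against the back of the dock with the tall back strip and the finest fully home in the dock with the low back strip, and leave the middle one lying free on the bench, out of both docks and clear of their mouths. The blocks are to be slid, never lifted off the bench or tipped, and the other things on the bench are to stay where they are.

Things in the scene. Friction and masses are not known exactly. Their poses are not given: they have to be found in the camera images.
- block_a: one of three sanding blocks that look alike: 78 x 78 mm, 22 mm high, 0.8 kg, slick waxed pale wood frame over a round steel-backed abrasive sole (66 mm across, loose by 1 mm in the underside). In its back a centred square finger well, 52 x 52 mm, floor 9 mm above the bench, 13 mm deep; rim 13 mm wide. Origin: centre of the underside, at bench level; x, y parallel to the sides, z up.
- block_b: same looks, size, weight and axes as block_a. Slid level under its own weight alone, the block with the fine sole resists with about 0.5 to 1 N, the middle one 2 to 3 N, the coarse one 6 to 10 N. The soles are called coarse_sole, middle_sole and fine_sole; which block wears which is drawn anew each time and cannot be seen.
- block_c: same looks, size, weight and axes as block_a. Slid level under its own weight alone, the block with the fine sole resists with about 0.5 to 1 N, the middle one 2 to 3 N, the coarse one 6 to 10 N. The soles are called coarse_sole, middle_sole and fine_sole; which block wears which is drawn anew each time and cannot be seen.
- dock_tall: dock, a fixed U of brown wood strips on the bench, no floor; the one with the tall back strip, 42 mm high. Open on its -x side: blocks slide in along +x. Inside 90 mm wide; side strips 16 mm high, 78 mm long, 12 mm thick, flared outwards for 15 mm at the mouth. Origin: on the bench, at the centre of a block that is fully home (back strip's inner face 39 mm further along +x); z up.
- dock_low: dock, a fixed U of brown wood strips on the bench, no floor; the one with the low back strip, 16 mm high. Open on its -x side: blocks slide in along +x. Inside 90 mm wide; side strips 16 mm high, 78 mm long, 12 mm thick, flared outwards for 15 mm at the mouth. Origin: on the bench, at the centre of a block that is fully home (back strip's inner face 39 mm further along +x); z up.
- masking_tape: bystander, not to be disturbed: roll of masking tape lying flat, 104 mm across, 25 mm high; origin under its centre
- cork_block: bystander, not to be disturbed: cork block with a pale felt top, 33 x 46 mm, 42 mm high; origin under its centre
- gesso_jar: bystander, not to be disturbed: open white jar, 54 mm across, 95 mm high; origin under its centre
Mind the look-alikes: they are no part of the job. Leave any blue or green look-alike of the block_a alone. What is meant by the dock_tall is not black, and is the larger of those in its own colour.

How it is judged (in metres and radians):
At the end, for the whole second after the job is handed in: The coarsest block lies flat in the dock with the tall back strip and the finest flat in the dock with the low back strip, each within about 5 mm of touching the back strip; the middle block lies flat on the bench, its centre more than 90 mm from both docks' origins; all at rest (x of coarse_sole_c0 in the frame of dock_tall between -0.007 and 0.007 m and y of coarse_sole_c0 in the frame of dock_tall between -0.011 and 0.011 m and x of fine_sole_c0 in the frame of dock_low between -0.007 and 0.007 m and y of fine_sole_c0 in the frame of dock_low between -0.011 and 0.011 m and horizontal distance between middle_sole_c0 and dock_tall above 0.09 m and horizontal distance between middle_sole_c0 and dock_low above 0.09 m and height (world z) of block_a between -0.004 and 0.004 m and height (world z) of block_b between -0.004 and 0.004 m and height (world z) of block_c between -0.004 and 0.004 m and angle between each of block_a, block_b, block_c's own z axis and vertical below 0.06 rad and linear speed of each of block_a, block_b, block_c below 0.01 m/s).
It fails at once if a sanding block is lifted or tipped (underside centre more than 10 mm up, or more than 0.25 rad of tilt) (height (world z) of any of block_a, block_b, block_c above 0.01 m or angle between any of block_a, block_b, block_c's own z axis and vertical above 0.25 rad).
It fails at once if a bystander (tape, cork block, jar) is moved by more than 20 mm (distance of any of masking_tape, cork_block, gesso_jar from where it was at the start of the episode above 0.02 m).
It also fails if it takes over 72 s, if anything falls off the work surface, if the arm or the gripper's body presses on something with over 40 N, if the wrist force passes 120 N, or if a joint passes its speed limit or range.

## Working session

There is one attempt and no reset: what is moved stays moved. The work goes in short steps, each a Python script; the robot and the scene stay as the last script left them, time stands still between calls to the robot, and variables do not carry over. Pictures are saved under pics/ and viewed, at most 10 in all, crops included, and the job is handed in when it is done.

```bash
ls; mkdir -p pics; python3 - <<'E'
from workcell import robot, optics
import cv2,numpy as np
for n in ("top","side"):
    c=optics.camera(n); cv2.imwrite(f"pics/{n}0.png",c["pixels"]); np.savez(f"{n}0.npz",**c)
    print(n,c["K"],c["origin"],c["rotation"],[k for k in c])
print(robot.get_t(),robot.grip_depth,robot.get_ee_rot())
E
```

```text
pics
top [[408.54920356   0.         251.12628574]
 [  0.         408.54920356 200.32405494]
 [  0.           0.           1.        ]] [ 0.48678519 -0.10434727  1.28173284] [  5.08641338   0.17961328 -89.97104358] ['pixels', 'K', 'origin', 'rotation']
side [[413.45932831   0.         255.74133917]
 [  0.         413.45932831 188.95721886]
 [  0.           0.           1.        ]] [0.42745204 1.21922913 0.94169304] [  55.82854848   -0.43037796 -171.93230909] ['pixels', 'K', 'origin', 'rotation']
0.1 0.0187 [-1.79891562e+02 -1.38838263e-02  1.57093114e+02]
```

View pics/top0.png

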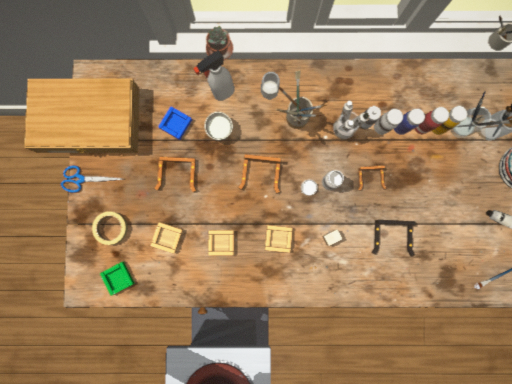

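View pics/side0.png

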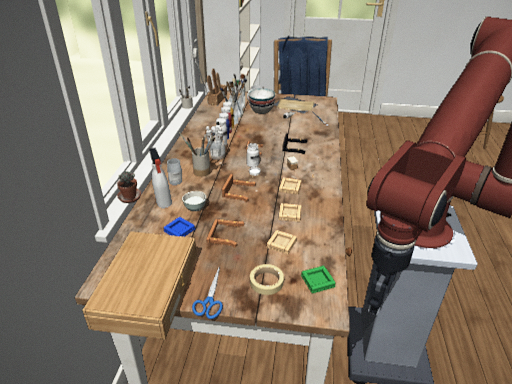

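The top view shows three pale blocks at (167,237), (221,242) and (279,239), and brown docks at (178,172) and (263,172). A small brown decoy is at (372,175) and a black one at (394,235). The side view shows the dock at (240,185) has the tall back, which is the one at (263,172) in the top view; the low one is at (220,230).

```bash
cat > h.py <<'E'
import numpy as np, cv2
from scipy.spatial.transform import Rotation as R
def ray(c,uv):
    uv=np.atleast_2d(uv).astype(float); K=c["K"]
    d=np.c_[(uv[:,0]-K[0,2])/K[0,0],-(uv[:,1]-K[1,2])/K[1,1],-np.ones(len(uv))]
    return d@R.from_euler('xyz',c["rotation"],degrees=True).as_matrix().T
def plane(c,uv,z):
    d=ray(c,uv);o=c["origin"];return (o+d*((z-o[2])/d[:,2])[:,None])[:,:2]
def tri(c1,u1,c2,u2):
    a,b=ray(c1,u1)[0],ray(c2,u2)[0]
    s=np.linalg.lstsq(np.c_[a,-b],c2["origin"]-c1["origin"],rcond=None)[0]
    p,q=c1["origin"]+s[0]*a,c2["origin"]+s[1]*b
    return (p+q)/2,np.linalg.norm(p-q)
def proj(c,P):
    p=(np.asarray(P)-c["origin"])@R.from_euler('xyz',c["rotation"],degrees=True).as_matrix()
    return np.array([c["K"][0,0]*p[0]/-p[2]+c["K"][0,2],c["K"][1,1]*-p[1]/-p[2]+c["K"][1,2]])
E
python3 - <<'E'
from h import *
t=dict(np.load("top0.npz"));s=dict(np.load("side0.npz"))
for n,c in(("t",t),("s",s)):
    hsv=cv2.cvtColor(c["pixels"],cv2.COLOR_BGR2HSV)
    for p in ([(167,225),(262,158),(178,158),(160,180),(221,232),(60,240)] if n=="t" else [(290,181),(280,250),(230,186),(225,221),(300,300)]): print(n,p,hsv[p[1],p[0]])
for p in [(309,188),(335,180),(333,238),(109,229)]: print(p,plane(t,p,0.03))
for n,x0,y0,x1,y1,k,c in(("a",60,140,360,260,3,t),("b",195,160,315,290,5,s)):
    pass
im=np.hstack([cv2.resize(t["pixels"][140:270,60:350],None,fx=2.75,fy=2.2)[:286]]);
a=cv2.resize(t["pixels"][145:265,90:350],(780,360),interpolation=cv2.INTER_CUBIC)
b=cv2.resize(s["pixels"][165:285,190:325],(270,240),interpolation=cv2.INTER_CUBIC)
o=np.zeros((600,780,3),np.uint8);o[:360]=a;o[360:,:270]=b
b=cv2.resize(s["pixels"][130:190,215:335],(480,240),interpolation=cv2.INTER_CUBIC);o[360:,290:770]=b
cv2.imwrite("pics/crop1.png",o)
E
```

```text
t (167, 225) [ 20 120 231]
t (262, 158) [ 14 173 221]
t (178, 158) [ 14 172 222]
t (160, 180) [ 17 184 190]
t (221, 232) [ 23 112 249]
t (60, 240) [ 16 149 144]
s (290, 181) [ 16 110 170]
s (280, 250) [ 17 109 141]
s (230, 186) [  9 143  59]
s (225, 221) [ 13 147 206]
s (300, 300) [ 13 115 124]
(309, 188) [[ 0.63638289 -0.27876625]]
(335, 180) [[ 0.66125907 -0.35930934]]
(333, 238) [[ 0.48292617 -0.35006157]]
(109, 229) [[0.509999   0.33452668]]
```

View pics/crop1.png

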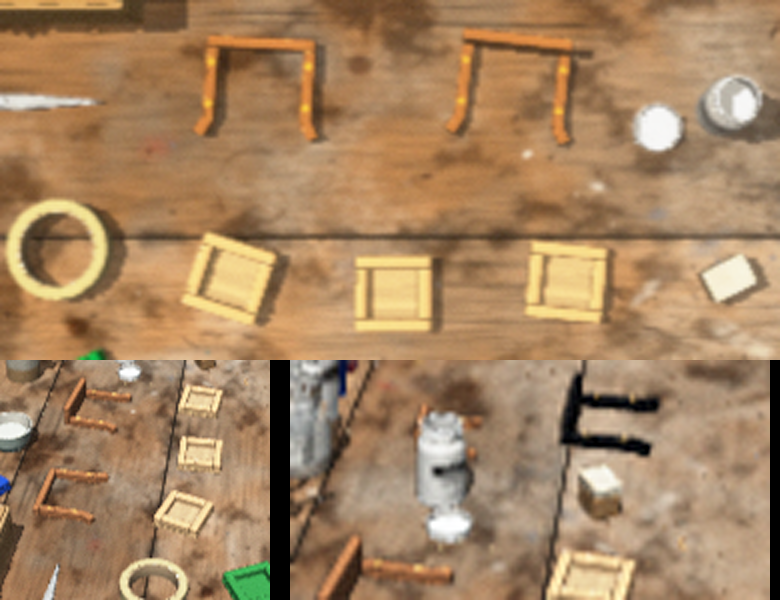

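The crop confirms the layout. Blocks stand just below the plank seam, the tall dock (dark strip face, side view) is the right of the pair in the top view, the jar is at top px (335,180), and the cork is at (333,238). Now I'll take wrist close-ups.

```bash
python3 - <<'E'
from h import *
from workcell import robot, optics
ims=[]
for i,p in enumerate([(0.50,0.20,0.36),(0.50,0.0,0.36),(0.50,-0.14,0.36)]):
    robot.move_ptp(list(p),[180,0,90]); robot.wait(0.1)
    c=optics.camera("wrist"); np.savez(f"w{i}.npz",**c); print(c["origin"],c["rotation"],c["K"][0],robot.get_t())
    ims.append(cv2.resize(c["pixels"],(400,300)))
ims.append(ims[0]*0)
cv2.imwrite("pics/w.png",np.vstack([np.hstack(ims[:2]),np.hstack(ims[2:])]))
print(robot.get_ft_force())
E
```

```text
[0.49821277 0.26603258 0.50198284] [-14.91060335   0.02690486   0.12117506] [283.50477992   0.         256.80305932] 1.975
[0.49857362 0.06646595 0.50253906] [-14.88211599  -0.02524153   0.14651602] [283.50477992   0.         256.80305932] 2.9417
[ 0.49868053 -0.07368123  0.50261678] [-14.88811975  -0.03599      0.13143393] [283.50477992   0.         256.80305932] 3.7083
[0.04970379 0.38611399 0.02529587]
```

View pics/w.png

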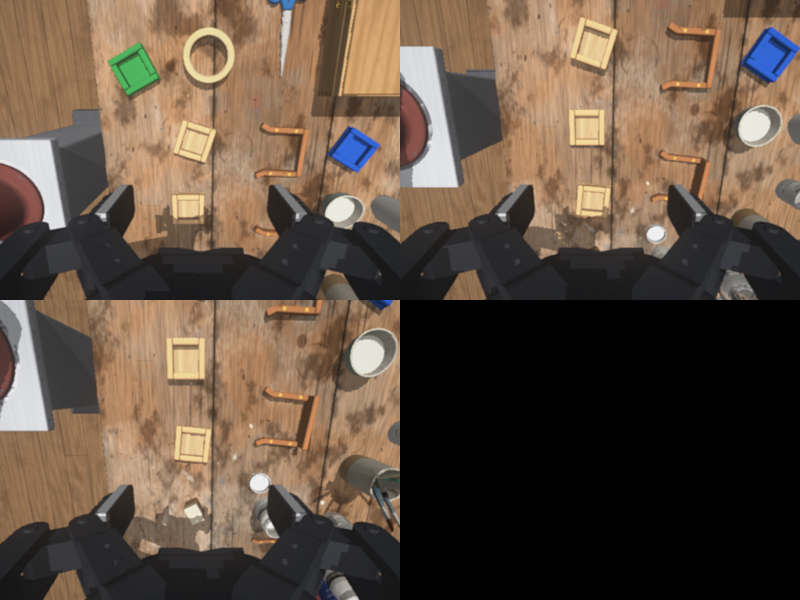

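```bash
cat > m.py <<'E'
from h import *
def blocks(c,zs=0.022,roi=None):
    hsv=cv2.cvtColor(c["pixels"],cv2.COLOR_BGR2HSV)
    m=cv2.inRange(hsv,(17,60,185),(30,150,255)); m=cv2.morphologyEx(m,cv2.MORPH_CLOSE,np.ones((3,3)))
    out=[]
    for k in cv2.findContours(m,cv2.RETR_EXTERNAL,cv2.CHAIN_APPROX_NONE)[0]:
        if cv2.contourArea(k)<200: continue
        P=plane(c,k[:,0],zs); (cx,cy),(w,h),a=cv2.minAreaRect((P*1000).astype(np.float32))
        if 65<w<92 and 65<h<92:
            out.append((cx/1000,cy/1000,(a+45)%90-45,w,h))
    return out
E
python3 - <<'E'
from m import *
C={n:dict(np.load(n+".npz")) for n in("top0","side0","w0","w1","w2")}
for n,c in C.items():
    for b in blocks(c): print(n,np.round(b,3))
# heights of block centres: triangulate rim outline centroid between views
def docks(c,name,zs=0.016):
    hsv=cv2.cvtColor(c["pixels"],cv2.COLOR_BGR2HSV)
    m=cv2.inRange(hsv,(7,165,120),(18,255,255))
    n,l,st,ce=cv2.connectedComponentsWithStats(cv2.morphologyEx(m,cv2.MORPH_CLOSE,np.ones((3,3))))
    for i in range(1,n):
        if st[i,4]<120: continue
        v,u=np.nonzero((l==i)&(m>0)); P=plane(c,np.c_[u,v],zs)
        lo,hi=P.min(0),P.max(0)
        if not(0.55<P[:,0].mean()<0.8 and hi[0]-lo[0]<.2 and hi[1]-lo[1]<.2): continue
        x0=lo[0]; mid=P[:,1].mean(); o=[]
        s=P[(P[:,0]>x0+.028)&(P[:,0]<x0+.075)]; mid=(s[:,1].min()+s[:,1].max())/2
        for q in (s[s[:,1]>mid],s[s[:,1]<mid]):
            if len(q)<15: continue
            f=cv2.fitLine((q*1000).astype(np.float32),cv2.DIST_HUBER,0,.01,.01).ravel()
            o.append((f[2],f[3],np.degrees(np.arctan(f[1]/f[0]))))
        print(name,st[i,4],"bb",np.round(np.r_[lo,hi],3),np.round(o,1).tolist())
for n in("top0","w0","w1","w2"): docks(C[n],n)
E
```

```text
top0 [ 4.7100e-01 -6.0000e-03  2.5400e-01  7.9603e+01  7.6913e+01]
top0 [ 0.481 -0.183 -4.058 79.228 79.061]
top0 [  0.479   0.164 -17.376  78.957  89.042]
w0 [4.6700e-01 6.0000e-03 2.8700e-01 7.4405e+01 6.6212e+01]
w0 [  0.483   0.162 -18.365  76.489  75.815]
w1 [ 0.48  -0.181 -5.45  81.789 75.183]
w1 [ 4.6800e-01 -6.0000e-03 -1.0850e+00  7.7003e+01  7.5561e+01]
w1 [  0.483   0.162 -18.114  75.714  75.374]
w2 [ 0.48  -0.184 -4.663 77.297 76.238]
w2 [ 4.6800e-01 -6.0000e-03  1.3900e-01  7.5368e+01  7.4740e+01]
top0 318 bb [ 0.629 -0.188  0.742 -0.062] [[679.9000244140625, -78.0999984741211, -8.199999809265137], [680.5999755859375, -181.1999969482422, -1.5]]
top0 352 bb [0.632 0.075 0.736 0.2  ] [[684.2000122070312, 185.60000610351562, 1.7999999523162842], [683.0, 84.80000305175781, 0.5]]
```

```bash
cat > d.py <<'E'
from m import *
def dockfit(c,cx,cy,zs=0.016,lowS=150):
    """side strips of dock around rough (cx,cy): fit two lines on tops"""
    hsv=cv2.cvtColor(c["pixels"],cv2.COLOR_BGR2HSV); m=cv2.inRange(hsv,(6,lowS,110),(18,255,255))
    v,u=np.nonzero(m); P=plane(c,np.c_[u,v],zs); o=[]
    for sg in(1,-1):
        q=P[(np.abs(P[:,0]-cx)<.022)&(np.abs(P[:,1]-cy-sg*.051)<.014)]
        if len(q)<20: o.append(None);continue
        f=cv2.fitLine((q*1000).astype(np.float32),cv2.DIST_HUBER,0,.01,.01).ravel()
        a=f[1]/f[0]; o.append((round(float(f[3]+a*(cx*1000-f[2])),1),round(float(np.degrees(np.arctan(a))),1),len(q)))
    q=P[(np.abs(P[:,1]-cy)<.03)&(P[:,0]>cx)&(P[:,0]<cx+.09)]
    o.append(np.round(np.percentile(q[:,0],[2,50,98]),3).tolist() if len(q) else None)
    return o
E
python3 - <<'E'
from d import *
C={n:dict(np.load(n+".npz")) for n in("top0","w0","w1","w2")}
for n,c in C.items():
    for nm,x,y in(("low",.685,.135),("tall",.685,-.13)):
        uv=proj(c,(x,y+.051,.016))
        if 0<uv[0]<511 and 0<uv[1]<250 or n=="top0":
            h=cv2.cvtColor(c["pixels"],cv2.COLOR_BGR2HSV); r=h[int(uv[1])-6:int(uv[1])+7,int(uv[0])]
            print(n,nm,uv.round(),r[::2].tolist() if n=="w1" else "",[dockfit(c,x,y,lowS=L) for L in(150,165)])
w=C["w1"]["pixels"][0:340,280:490];w2=C["w2"]["pixels"][100:300,300:440]
o=np.zeros((600,800,3),np.uint8);a=cv2.resize(w,(370,600));b=cv2.resize(w2,(420,600));o[:,:370]=a;o[:,380:]=b
cv2.imwrite("pics/d.png",o)
E
```

```text
top0 low [160. 173.]  [[(188.2, 1.0, 65), (84.6, -9.2, 58), [0.698, 0.73, 0.736]], [(185.5, 2.1, 49), (84.7, 0.1, 49), [0.715, 0.73, 0.736]]]
top0 tall [244. 173.]  [[(-77.9, -2.7, 53), (-180.3, -8.3, 58), [0.726, 0.736, 0.742]], [(-78.7, -7.0, 45), (-181.1, -9.6, 44), [0.726, 0.733, 0.739]]]
w0 low [365. 167.]  [[None, None, None], [None, None, None]]
w1 low [377.  39.] [[14, 113, 158], [13, 127, 177], [12, 145, 201], [12, 143, 201], [13, 145, 201], [12, 143, 146], [12, 126, 75]] [[None, None, None], [None, None, None]]
w1 tall [361. 203.] [[13, 107, 165], [12, 134, 141], [12, 143, 198], [13, 143, 205], [12, 141, 185], [13, 94, 117], [14, 105, 180]] [[None, None, None], [None, None, None]]
w2 tall [369. 122.]  [[None, None, None], [None, None, None]]
```

View pics/d.png

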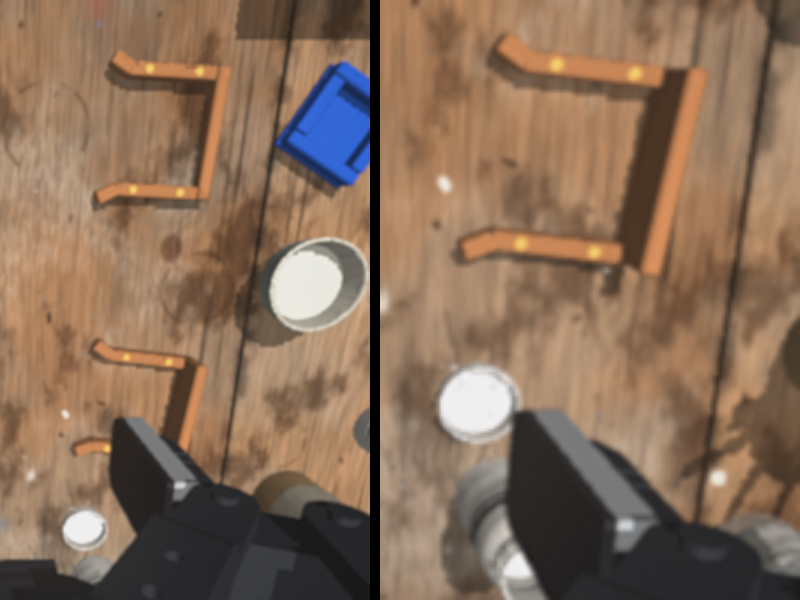

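The close-up shows clear strip tops. The left crop has the low dock, and the right crop has the tall dock with its back top leaning away at about (680,170) in the crop. The white jar is well outside the paths.

```bash
sed -i 's/m=cv2.inRange(hsv,(6,lowS,110),(18,255,255))/m=cv2.inRange(hsv,(9,lowS,165),(17,255,255))/' d.py
python3 - <<'E'
from d import *
C={n:dict(np.load(n+".npz")) for n in("w0","w1","w2")}
for n,nm,x,y in(("w0","low",.685,.135),("w1","low",.685,.135),("w1","tall",.685,-.13),("w2","tall",.685,-.13)):
    print(n,nm,[dockfit(C[n],x,y,lowS=L) for L in(130,137)])
# yellow screws: pixel centroids + triangulated height
def scr(c):
    h=cv2.cvtColor(c["pixels"],cv2.COLOR_BGR2HSV);m=cv2.inRange(h,(18,120,215),(30,255,255))
    n,l,s,ce=cv2.connectedComponentsWithStats(m);return [ce[i] for i in range(1,n) if 3<=s[i,4]<60]
S={n:scr(c) for n,c in C.items()}
for a,b in(("w0","w1"),("w1","w2")):
    for u in S[a]:
        for v in S[b]:
            p,e=tri(C[a],u,C[b],v)
            if e<.004 and 0<p[2]<.04 and .62<p[0]<.74: print(a,b,p.round(4),round(e,4))
for n in S:
    for u in S[n]:
        p=plane(C[n],u,.016)[0]
        if .62<p[0]<.74 and -.22<p[1]<.22: print(n,p.round(4))
# block height: triangulate outline centroids
E
```

```text
w0 low [[(186.7, -3.1, 146), (84.9, -2.7, 128), [0.724, 0.729, 0.735]], [(186.7, -3.1, 146), (84.9, -2.5, 125), [0.724, 0.729, 0.734]]]
w1 low [[(186.4, -4.6, 185), (84.4, -4.0, 155), [0.724, 0.729, 0.735]], [(186.1, -3.1, 179), (84.1, -4.5, 150), [0.724, 0.729, 0.734]]]
w1 tall [[(-78.3, -8.8, 131), None, [0.736, 0.743, 0.749]], [(-78.1, -10.3, 128), None, [0.736, 0.743, 0.749]]]
w2 tall [[(-78.3, -8.3, 156), (-181.1, -7.1, 133), [0.735, 0.742, 0.749]], [(-78.6, -8.7, 148), (-181.1, -7.1, 133), [0.735, 0.742, 0.748]]]
w0 w1 [0.6653 0.1874 0.0161] 0.0002
w0 w1 [0.7095 0.1852 0.0162] 0.0002
w0 w1 [0.6596 0.0859 0.0181] 0.0
w0 w1 [0.7038 0.0832 0.0172] 0.0007
w0 w1 [ 0.6682 -0.0771  0.0155] 0.0
w1 w2 [0.6606 0.086  0.015 ] 0.0
w1 w2 [0.7042 0.0833 0.0159] 0.0004
w1 w2 [ 0.668  -0.0768  0.0163] 0.0
w1 w2 [ 0.712  -0.0818  0.0155] 0.0
w1 w2 [ 0.6555 -0.1773  0.0187] 0.0004
w0 [0.6652 0.1874]
w0 [0.7097 0.1852]
w0 [0.6602 0.0851]
w0 [0.7047 0.0827]
w0 [ 0.6681 -0.0767]
w1 [0.6654 0.1874]
w1 [0.7095 0.1852]
w1 [0.6603 0.086 ]
w1 [0.7039 0.0833]
w1 [ 0.668  -0.0769]
w1 [ 0.7119 -0.0817]
w1 [ 0.6562 -0.1786]
w2 [0.6603 0.0857]
w2 [0.7044 0.0833]
w2 [ 0.6681 -0.0768]
w2 [ 0.7118 -0.0818]
w2 [ 0.6565 -0.1779]
w2 [ 0.7001 -0.1832]
```

```bash
cat > r.py <<'E'
from workcell import robot, optics
import numpy as np
def up():
    p=robot.get_position(); robot.set_gripper(0.014); robot.line_to([p[0],p[1],0.07],velocity=.2)
def enter(x,y,yaw,zt=0.013):
    robot.move_ptp([x,y,0.07],[180,0,90+yaw]); f0=np.array(robot.get_ft_force())
    g=robot.line_to([x,y,zt],velocity=.08,guard=6)
    robot.set_gripper(0.035,20)
    print("enter",g,np.round(robot.get_position(),4),"w",round(robot.get_width(),4),"gf",round(robot.get_grip_force(),1),"f",np.round(np.array(robot.get_ft_force())-f0,2),"t",robot.get_t())
    return f0
def push(d,yaw,guard,v=.03):
    a=np.radians(yaw);p=np.array(robot.get_position());q=p+d*np.array([np.cos(a),np.sin(a),0])
    f0=np.array(robot.get_ft_force())
    g=robot.line_to(q.tolist(),velocity=v,guard=guard); f=np.array(robot.get_ft_force())
    e=np.array(robot.get_position())-p
    print("push",g,"moved",np.round(e,4),"df",np.round(f-f0,2),"f",np.round(f,2),"t",robot.get_t()); return g
E
python3 - <<'E'
from r import *
robot.set_gripper(0.014,20); print(robot.get_width())
enter(.468,-.006,0.1)
if not push(.02,0.1,4.5): push(.02,0.1,1.5)
c=optics.camera("wrist")
import cv2; cv2.imwrite("pics/e.png",c["pixels"])
E
```

```text
0.013505632864916236
enter False [ 0.4688 -0.0061  0.0138] w 0.0299 gf 18.5 f [ 1.31 -1.29  1.89] t 6.75
push True moved [ 0.0001  0.     -0.0001] df [-1.28  0.59  2.73] f [-0.01  0.41  4.33] t 6.9667
```

View pics/e.png

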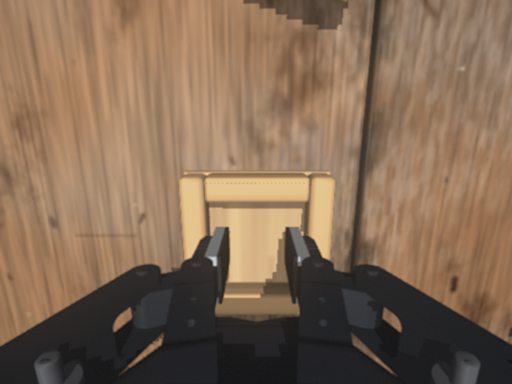

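The wrist view shows the fingers inside the well against its left and right walls; the block is undisturbed. I'll use a loose fit for the drag test.

```bash
cat >> r.py <<'E'
def rd(n=8):
    f=[]
    for _ in range(n): f.append(robot.get_ft_force()); robot.wait(.02)
    return np.mean(f,0),np.std(f,0)
def test(yaw):
    robot.set_gripper(.0275); robot.wait(.3); m,s=rd(); print("rest",m.round(2),s.round(2),robot.get_width(),robot.get_t())
    for g in (4.5,):
        if push(.03,yaw,g,.03): m,s=rd(4);print("held",m.round(2)); break
E
python3 - <<'E'
from r import *
test(0.1)
m,s=rd(4);print(m.round(2),s.round(2),robot.get_position(),robot.get_t())
E
```

```text
rest [2.33 0.31 1.59] [0.56 0.3  0.39] 0.027702577287788598 7.6917
push True moved [ 0.0003  0.0001 -0.0004] df [-3.99  0.61  2.99] f [-1.43 -0.19  3.57] t 7.9833
held [-1.45 -0.15  3.15]
[-1.65 -0.09  3.35] [0.56 0.27 0.36] [ 0.46884628 -0.00595958  0.01284956] 8.1167
```

```bash
python3 - <<'E'
from r import *
robot.set_gripper(.02); robot.wait(.3); m,s=rd(); print("rest",m.round(2),s.round(2),robot.get_width())
p=robot.get_position(); robot.line_to([p[0],p[1],.0145]); robot.wait(.2); m,s=rd(); print("rest up",m.round(2),s.round(2),robot.get_position())
for i in range(5):
    push(.006,0,25,.03); m,s=rd(4);print("held",m.round(2),np.round(robot.get_position(),4))
E
```

```text
rest [ 0.25 -0.01 -0.07] [0.39 0.41 0.27] 0.02000178926814267
rest up [-0.06 -0.25  0.06] [0.54 0.34 0.52] [ 0.46941939 -0.00604476  0.01446824]
push False moved [ 0.0055  0.0001 -0.0003] df [-2.93 -1.25  0.94] f [-3.35 -1.29  1.33] t 9.725
held [-3.   -0.46  1.21] [ 0.4749 -0.006   0.0141]
push False moved [ 0.005  -0.0001 -0.0002] df [-1.78 -1.62  0.77] f [-5.57 -1.61  2.26] t 10.125
held [-5.76 -0.93  3.21] [ 0.4799 -0.0061  0.0139]
push False moved [ 0.0047 -0.0001 -0.0002] df [-0.43 -0.7   0.54] f [-6.48 -1.1   4.51] t 10.5083
held [-7.31 -0.81  5.24] [ 0.4846 -0.0062  0.0137]
push False moved [ 0.0047 -0.0001 -0.0002] df [-2.61  0.25  1.34] f [-8.77 -1.    5.94] t 10.8833
held [-7.86 -1.11  5.35] [ 0.4893 -0.0063  0.0136]
push False moved [ 0.0047 -0.0002 -0.0002] df [ 1.53  0.14 -0.4 ] f [-6.64 -0.78  5.17] t 11.2583
held [-7.5  -0.96  5.36] [ 0.494  -0.0064  0.0134]
```

```bash
cat >> r.py <<'E'
def feel(x,y,yaw,n=4,z=.0145):
    robot.set_gripper(.02); robot.move_ptp([x,y,.06],[180,0,90+yaw]); print("at",robot.get_t())
    g=robot.line_to([x,y,z],velocity=.08,guard=8); robot.wait(.15); m0,_=rd(6); a=np.radians(yaw)
    print("down",g,m0.round(2))
    for i in range(n):
        d=.007*(i+1); g=robot.line_to([x+d*np.cos(a),y+d*np.sin(a),z],velocity=.04,guard=25); f1=np.array(robot.get_ft_force());m,_=rd(4)
        print(g,"moving",f1.round(2),"held",m.round(2),np.round(robot.get_position(),4),round(robot.get_t(),2))
    p=robot.get_position(); robot.line_to([p[0]-.004*np.cos(a),p[1]-.004*np.sin(a),z]); robot.line_to([p[0]-.004*np.cos(a),p[1]-.004*np.sin(a),.06],velocity=.2)
E
python3 - <<'E'
from r import *
p=robot.get_position(); robot.line_to([p[0]-.004,p[1],.0145]); robot.line_to([p[0]-.004,p[1],.06],velocity=.2)
feel(.480,-.183,-4.9)
feel(.483,.162,-18.2)
E
```

```text
at 12.9083
down False [-0.02  0.22 -0.13]
False moving [-1.14 -0.75 -0.24] held [-0.1   0.   -0.32] [ 0.4872 -0.1836  0.0146] 14.27
False moving [-0.63 -0.63 -0.76] held [ 0.05 -0.54 -0.18] [ 0.4943 -0.1843  0.0145] 14.66
False moving [-0.01  0.04 -0.65] held [-0.04  0.2   0.14] [ 0.5013 -0.1848  0.0145] 15.05
False moving [-0.56 -0.25 -0.89] held [-0.07 -0.16 -0.05] [ 0.5082 -0.1854  0.0145] 15.44
at 17.5917
down False [ 0.16 -0.09  0.11]
False moving [ 0.79 -0.47  0.58] held [-0.21 -0.34  0.3 ] [0.4899 0.1597 0.0146] 18.95
False moving [-1.59 -0.05  0.85] held [-1.58  0.81  1.14] [0.4962 0.1577 0.0145] 19.34
False moving [-1.02  0.86  1.87] held [-1.65  0.23  1.66] [0.5031 0.1554 0.0145] 19.73
False moving [-1.15 -0.05  0.4 ] held [-1.64  0.64  0.82] [0.5098 0.1532 0.0145] 20.12
```

Drag is about 0.3 N for C (fine), 1.8 N for A (middle) and 7.5 N for B (coarse). Next I'll re-measure, clear A backwards, then bring C across.

```bash
cat >> r.py <<'E'
from m import blocks
def look(x=.50,y=0.,z=.36):
    p=robot.get_position(); robot.line_to([p[0],p[1],.07],velocity=.25)
    robot.move_ptp([x,y,z],[180,0,90]); robot.wait(.1)
    b=sorted(blocks(optics.camera("wrist")),key=lambda b:-b[1])
    for q in b: print(np.round(q,4))
    print(robot.get_t()); return b
def slide(x,y,yaw,v=.08,z=.0145,guard=None):   # yaw = tool yaw
    g=robot.line_to([x,y,z],[180,0,yaw],velocity=v,guard=guard)
    print("slide",g,np.round(robot.get_position(),4),np.round(robot.get_ft_force(),1),round(robot.get_t(),2)); return g
E
python3 - <<'E'
from r import *
b=look()
x,y,yaw=b[0][:3]
robot.set_gripper(.014); f=enter(x,y,yaw,.0145); a=np.radians(yaw)
slide(x-.065*np.cos(a),y-.065*np.sin(a),90+yaw)
up()
x,y,yaw=b[-1][:3]
print("C",x,y,yaw, robot.ik([.575,.14,.0145],[180,0,180+yaw]),robot.ik([x,y,.0145],[180,0,180+yaw]),robot.ik([x,y,.0145],[180,0,yaw]),robot.ik([.575,.14,.0145],[180,0,yaw]))
E
```

```text
[  0.5038   0.1544 -17.0287  76.169   75.8947]
[ 4.88800e-01 -1.00000e-02  8.26750e+00  7.57939e+01  7.67113e+01]
[ 0.5014 -0.1822 -4.5305 83.8329 71.3135]
22.3917
enter False [0.5041 0.1544 0.0149] w 0.0349 gf 0.0 f [0.12 0.81 0.79] t 25.0417
slide False [0.4407 0.1738 0.0145] [-2.1  1.4  7.3] 26.0
C 0.5013659057617188 -0.18219403076171875 -4.530464172363281 [  6.48128445  11.7280296  105.19638708   0.          63.07558332
 -78.98825138] [ -27.96645637    4.48944549  113.30917622    0.           62.20137829
 -113.43599219] [-2.79664564e+01  4.48944549e+00  1.13309176e+02 -2.54444375e-14
  6.22013783e+01  6.65640078e+01] [ 6.48128445e+00  1.17280296e+01  1.05196387e+02 -2.54444375e-14
  6.30755833e+01  1.01011749e+02]
```

```bash
cat >> r.py <<'E'
def grab(x,y,yaw,z=.0115):
    robot.set_gripper(.014); robot.move_ptp([x,y,0.055],[180,0,yaw])
    g=robot.line_to([x,y,z],velocity=.1,guard=10); robot.set_gripper(0.031,20)
    print("grab",g,np.round(robot.get_position(),4),"w",round(robot.get_width(),4),"gf",round(robot.get_grip_force(),1),np.round(robot.get_ft_force(),1),round(robot.get_t(),2))
E
python3 - <<'E'
from r import *
b=look(.47,.05,.33)
c=optics.camera("wrist")
import cv2; cv2.imwrite("pics/f.png",c["pixels"])
E
```

```text
[  0.4412   0.1734 -16.9327  76.0432  77.2206]
[ 4.88800e-01 -9.20000e-03  8.77440e+00  7.58310e+01  7.81009e+01]
28.275
```

View pics/f.png

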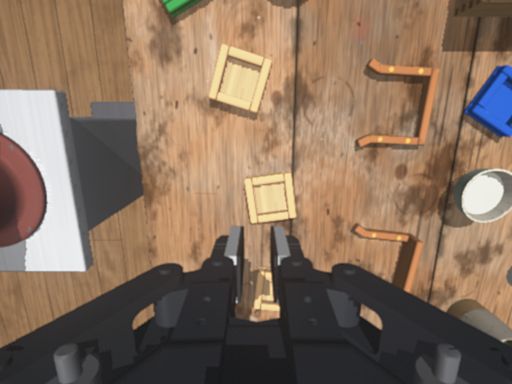

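The frame shows A moved back at px (240,80), well clear of the low dock, and B untouched at (270,198). Next: C back out of the way, then B to the tall dock.

```bash
python3 - <<'E'
from r import *
grab(.502,-.183,-4.7)
slide(.43,-.185,-4.7,.12,.0115)
p=robot.get_position(); robot.set_gripper(.014); robot.line_to([p[0],p[1],.055],velocity=.25)
grab(.489,-.0095,8.5)
slide(.495,-.03,0,.1,.0115)
slide(.556,-.115,-6.65,.1,.0115)
robot.set_gripper(.014); robot.line_to([.556,-.115,.055],velocity=.25)
robot.move_ptp([.53,-.12,.30],[180,0,83.35]); robot.wait(.1)
import numpy as np
b=blocks(optics.camera("wrist"))
for q in b: print(np.round(q,4))
t=blocks(optics.camera("top"))
for q in t: print("top",np.round(q,4))
print(robot.get_t())
E
```

```text
grab False [ 0.5026 -0.1834  0.0122] w 0.0283 gf 18.3 [ 0.8 -1.8  0.6] 30.76
slide False [ 0.4294 -0.1853  0.0123] [-3.6  0.1  9.2] 31.51
grab True [ 0.4872 -0.0105  0.0089] w 0.0261 gf 19.6 [ 1.2 -3.8  2.3] 33.87
slide False [ 0.4932 -0.0295  0.0098] [-1.3  0.7 -6. ] 34.24
slide False [ 0.556  -0.1148  0.0116] [-0.1 -0.3 -5.2] 35.44
[ 0.4308 -0.1825 -6.8789 80.0901 75.1238]
[ 0.5574 -0.114  -6.9452 75.4595 74.8812]
top [  0.4393   0.175  -16.2799  78.8975  84.0833]
37.6917
```

```bash
python3 - <<'E'
from r import *
grab(.5574,-.1145,83.35,.012)
a=np.radians(-6.65); P=lambda d:(.684+d*np.cos(a),-.130+d*np.sin(a))
slide(*P(-.02),83.35,.1,.0125)
slide(*P(.006),83.35,.04,.0125,guard=22)
p=robot.get_position(); robot.set_gripper(.014); robot.line_to([p[0],p[1],.06],velocity=.25)
grab(.4308,-.1835,-6)
slide(.45,-.15,-4,.12,.012)
slide(.545,.10,-3,.14,.012)
slide(.558,.142,-3,.14,.012)
p=robot.get_position(); robot.set_gripper(.014); robot.line_to([p[0],p[1],.055],velocity=.25)
robot.move_ptp([.56,.02,.33],[180,0,90]); robot.wait(.1)
c=optics.camera("wrist"); np.savez("w5.npz",**c)
for q in blocks(c): print(np.round(q,4))
import cv2; cv2.imwrite("pics/g.png",c["pixels"]); print(robot.get_t())
E
```

```text
grab False [ 0.5583 -0.1148  0.013 ] w 0.0292 gf 18.3 [ 0.8 -0.2  0.7] 39.74
slide False [ 0.6595 -0.1268  0.0128] [-17.9   2.   15.7] 40.97
slide False [ 0.6854 -0.1299  0.0128] [-18.1   2.7  14.6] 41.77
grab False [ 0.4312 -0.1838  0.0118] w 0.0283 gf 17.8 [ 0.8 -0.8 -0.3] 44.66
slide False [ 0.45   -0.1495  0.012 ] [ 0.8  1.9 -0.9] 45.13
slide False [0.5451 0.1    0.0121] [-0.2  0.2  0.6] 47.19
slide False [0.5583 0.1424 0.0122] [0.5 2.  2. ] 47.66
[ 0.6826 -0.1195 -6.6275 67.4936 74.3147]
[ 0.5576  0.1433 -2.7916 75.7309 75.0334]
[  0.4426   0.1729 -17.5144  75.5901  78.7371]
50.0583
```

View pics/g.png

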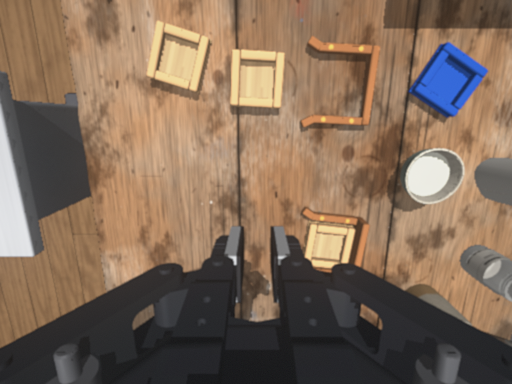

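B sits in the tall dock at px (330,245), near the back, and C is aligned before the low dock at (257,78). I'll slide C home, then nudge B to be sure.

```bash
python3 - <<'E'
from r import *
grab(.5576,.1428,87.05,.012)
a=np.radians(-2.95); P=lambda d:(.685+d*np.cos(a),.1354+d*np.sin(a))
slide(*P(-.02),87.05,.12,.0125)
slide(*P(.010),87.05,.04,.0125,guard=8)
p=robot.get_position(); robot.set_gripper(.014); robot.line_to([p[0],p[1],.06],velocity=.25)
grab(.6826,-.130,83.35,.012)
a=np.radians(-6.65); P=lambda d:(.684+d*np.cos(a),-.130+d*np.sin(a))
slide(*P(.014),83.35,.04,.0125,guard=28)
p=robot.get_position(); robot.set_gripper(.014); robot.line_to([p[0],p[1],.07],velocity=.25)
robot.move_ptp([.60,-.10,.33],[180,0,90]); robot.wait(.1)
c=optics.camera("wrist")
for q in blocks(c): print(np.round(q,4))
import cv2; cv2.imwrite("pics/h.png",c["pixels"]); print(robot.get_t())
E
```

```text
grab False [0.5584 0.1429 0.0128] w 0.0289 gf 18.2 [0.7 0.2 0. ] 52.28
slide False [0.6654 0.1364 0.0128] [ 1.7 -0.1  1.1] 53.33
slide True [0.6666 0.1364 0.0129] [0.3 0.3 3.9] 53.61
grab True [ 0.681  -0.1287  0.0091] w 0.0261 gf 19.4 [ 2.6  0.1 -1.1] 56.23
slide True [ 0.6851 -0.1294  0.0092] [-3.3  1.   6.2] 56.58
[ 0.6836 -0.1294 -6.4712 76.8284 74.7157]
58.5083
```

View pics/h.png

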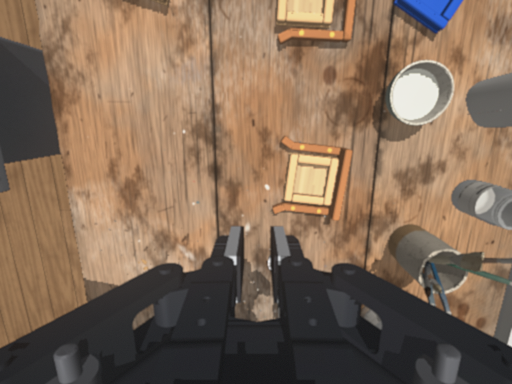

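B is fully home (centre at px (311,180)). C stopped about 18 mm short because the guard tripped early, so I'll finish it.

```bash
python3 - <<'E'
from r import *
grab(.6655,.1362,87.05,.012); robot.wait(.2)
a=np.radians(-2.95); P=lambda d:(.685+d*np.cos(a),.1354+d*np.sin(a))
slide(*P(.008),87.05,.04,.0125,guard=22)
p=robot.get_position(); robot.set_gripper(.014); robot.line_to([p[0],p[1],.06],velocity=.25)
robot.move_ptp([.60,.08,.30],[180,0,90]); robot.wait(.1)
c=optics.camera("wrist")
for q in blocks(c): print(np.round(q,4))
print(robot.get_t())
E
```

```text
grab True [0.6638 0.1356 0.0091] w 0.026 gf 19.4 [2.5 0.1 0.5] 60.83
slide True [0.6859 0.1351 0.0093] [-2.1  0.7  4.8] 61.76
[ 0.6845  0.1368 -2.8314 76.1974 74.8369]
[  0.4411   0.1736 -16.9456  75.6476  75.243 ]
63.6
```

C is at (0.6845, 0.1368), against a home position of (0.685, 0.135). Handing in.

```bash
python3 -c "
from workcell import robot
print(robot.finish_job(),robot.get_t())"
```

```text
the job is handed in; nothing more can be done
the job is handed in; nothing more can be done
```

I handed the job in at about 64 s: the coarsest block is home in the tall dock, the finest is home in the low dock, and the middle one lies free on the bench, about 25 cm from the nearest dock; no verdict came back, and I did not re-measure the bystanders.

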